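# Set the crank-driven flip stop to the clip

## Task

Crank the handwheel of the stop unit until the carriage's pointer stands over the notch of the clip on the scale, with the flip stop still standing up. Then swing the flip stop fully down beside the rail and let go of everything. Do not shift the clip, and leave the board, the glue bottle and the screwdriver where they are.

Things in the scene. Friction and masses are not known exactly. Their poses are not given: they have to be found in the camera images.
- stop_unit: Stop unit fixed to the bench: 130 x 500 x 10 mm base; aluminium rail 80 mm wide along y (y -120 to 250, top 60 above the bench) with a paper scale; grey gear housing (y -220 to -120) with the handwheel. Origin on the bench under the rail's centre line, at carriage value 0. y: along the rail away from the wheel; -x: scale and wheel side (towards the robot); +x: where the stop comes down.
- wheel_hub (a point): Centre of the handwheel (steel, 3 spokes, 128 mm over its rim of 12 mm round bar), in the rim's mid-plane, at (-50, -170, 140) mm in the stop unit's frame; axes as the unit's. The wheel's axis leans 35 degrees from vertical: outward direction (-0.574, 0, 0.819) in the unit's frame. The housing ends 22 mm behind this point.
- handle_mid (a point): Point on the axis of the wheel's black handle: cylinder 24 mm in diameter, 64 mm long, parallel to the wheel's axis and standing outward, 46 mm off that axis. It spins freely on its pin, so it can be held firmly and the wheel cranked with the tool's orientation kept. The point is 49 mm outward of the rim's mid-plane, 40 mm from the handle's foot, 24 mm from its free end.
- crank (a joint): Angle of the handwheel, rad, 0 to 31.4, growing clockwise as seen facing the wheel from its handle side. One turn clockwise moves the carriage 20 mm along the unit's +y (away from the wheel), anticlockwise moves it back. Takes about 3 N at the handle; stays where it is left. The carriage cannot be pushed along by hand.
- carriage (a joint): Position along the unit's +y of the carriage, a dark steel block 60 mm long on the rail; m, 0 to 0.100, 0.020 per turn of the crank. Equals the y of the pointer in the stop unit's frame.
- pointer (a point): Tip of the carriage's pointer, a dark steel blade 3 mm wide that points to the unit's -x just above the scale, 69 mm above the bench. It moves with the carriage.
- notch (a point): Middle of the 8 mm wide notch in the setting clip: flat dark steel plate 44 mm long, 4 mm thick, on the scale edge of the rail, notch open towards the carriage, small round screw head on its outer side. Axes as the stop unit's. It marks where the pointer must come; at the start it is always 25 to 70 mm to the +y side of the pointer. Held only by friction (12 N).
- flip_stop (a joint): Angle of the flip stop on the carriage, rad: 0 standing straight up (starts 0 to 0.25), 1.571 fully down against its end stop (bar level, pointing to the unit's +x, blade hanging beside the rail). Turns about an axis along the unit's y through stop_pivot, stays where it is left, takes about 3 N near the end of its bar.
- stop_pivot (a point): Pivot of the flip stop on the carriage, 110 mm above the bench, at unit x +30 mm, between two ears (48 mm over both, tops 10 mm above the pivot). The stop: aluminium bar 26 wide, 10 thick, 90 mm long from the pivot, with a blade 12 mm thick, 31 to 79 mm from the pivot, reaching 89 mm out from the bar on its +x side when up (its underside when down).
- stop_end (a point): Free end of the flip stop's bar, on its centre line, 90 mm from stop_pivot.
- board: Bystander: wooden offcut 85 x 170 x 20 mm lying on the bench along the rail's +x side. Origin at the centre of its underside.
- glue: Bystander: yellow glue bottle 60 mm in diameter, 150 mm high, standing on the bench. Origin at the centre of its underside.
- screwdriver: Bystander: screwdriver, about 200 mm long, lying on the bench on the -x side of the unit, along its own x axis.

How it is judged:
By the outcome, as a careful person would: the job done as asked, in the order asked, and still so for the second after the job is handed in, with the robot touching nothing.
It also fails if it takes over 70 s, if anything falls off the work surface, if the arm or the gripper's body presses on something with over 40 N, if the wrist force passes 120 N, or if a joint passes its speed limit or range.

## Robot

A 6-joint arm with a two-finger parallel gripper is mounted at the origin on the work surface. World frame = base frame: x ahead of the robot, y to its left, z up, the work surface at z = 0. Lengths are in m, angles in rad, forces in N, time in s.
With the tool pointing down it reaches from about 0.325 to 0.875 m from the base axis. Payload 4.4 kg.
Tool frame: the origin (TCP) lies where the fingers leave the gripper's body, on its centre line; the fingertips stand 73 mm ahead of it and the grasp point (between the pads) lies 54 mm ahead of it; x points along the fingers, z is the direction in which the jaws open and shut, and the axes are right-handed (so a half turn about x gives the same grasp; the last joint's range is limited). The gripper opens to 85 mm and grips with 20 to 120 N. Pads are 22 mm wide; open, the fingers measure 114 mm over their backs; the gripper's body (76 mm by 85 mm) begins 54 mm behind the grasp point. The pads swing forward as they close: fully open they stand 13 mm farther back than shut.
Start: joints at [-0.15, 0.207, 1.542, -0, 1.393, -0.15], TCP at [0.575, -0, 0.304] pointing down, gripper open.
Joint ranges: [-2.73, 2.73], [-0.86, 2.22], [0.23, 2.46], [-1.11, 4.25], [0.08, 2.63], [-2.82, 2.82]. Speed limits (rad/s): [2.79, 2.79, 3.14, 3.14, 3.14, 3.14].

## Interface

Orientations are given as a rotation vector (axis times angle).
In Python, from cell import * gives the robot as it stands.
- The arm moves only by the tool carry_out, never from a script. Its argument "plan" is a list that holds one entry, the list of rows, each a list of 5 numbers: the gripper command: -1 is shut, 1 is fully open, values between are in proportion, then the shift along the tool's x, y, z in units of 30 mm (1.0 is 30 mm), then the turn about the tool's x in rad. In form: [[[jaw, dx, dy, dz, spin], ...]]. A call has 1 to 12 rows; each row is the pose to reach, as a shift and turn from the pose commanded when the call began, along the tool's axes at that moment; what a row does not reach only later rows make up. A row lasts 1/8 s, in which the tool goes at most 62.5 mm and 10.7 degrees, less where a joint would pass 70% of its speed; a pose out of reach is approached as far as the arm can. A call with a gripper value outside its range is refused whole. The fingers move at their own pace and stop on an object; "newtons" is the grip in N (left out, the last holds). Time passes only in rows, so rows that repeat a pose let the fingers close. It gives the time, the measured TCP pose, the force and the opening at its end, in the units of the state.
- get_state(): the state, without advancing time (a new reading comes with each control period).
- read_camera(name): name is "scene" or "side" or "wrist"; returns (picture, depth): 384x512x3 uint8, red, green, blue; 384x512 float32, m along the optical axis (not along the pixel's ray), 0 where there is no reading.
- get_calibration(name): a dict with "fov_y" (degrees; the focal length in pixels is half the picture's height over the tangent of half this angle, whatever the lens; pixels are square), "cx", "cy" (the principal point, pixels), "dist" ([k1, k2, p1, p2, k3] as OpenCV has them; the pictures are not rectified), "rvec" (rotation vector, rad) and "tvec" (3), from world to camera coordinates, as OpenCV has them; the wrist camera has in their place "hand_eye" (4x4, takes a point from camera to tool coordinates, whose origin is the TCP and whose axes are the tool frame's). Camera axes: x right, y down, z forward; pixel columns grow to the right and rows downward; lengths in m; the calibration is good to about 2 mm. A picture is of the moment at which its call begins: read the wrist's pose just before it. get_calibration takes no time and is no camera call.
- finish_job(): hands the job in, once; it reports no verdict.
The state is a dict: "t": time; "joints": joint angles; "qd": joint speeds; "effort": joint torques, N m; "ee_pos": TCP position; "eef_rot": TCP orientation; "contact_force": force on the tool from outside, world axes, zero at the start; "moment": the same for the moment, N m; "gripper_width": opening from 0.0 (shut) to 1.0 (fully open).
Only numpy, scipy, OpenCV 4.12 (cv2) and the standard library are available. Lean on these libraries where they do the work, as an engineer would, in place of code of your own. Each camera call takes 0.05 s, during which the arm holds its last target.

## Working session

There is one attempt and no reset: what is moved stays moved. The work goes in short steps, Python scripts to look and compute and a tool call to move; the robot and the scene stay as the last step left them, time stands still between calls to the robot, and variables do not carry over. Pictures are saved under pics/ and viewed, and the job is handed in when it is done.

Besides the shell and the picture viewer there is one more tool, called as a command line: name --argument value ..., lists and objects as JSON in quotes. carry_out: Moves the arm, as the interface text tells. Its arguments: {"type":"object","properties":{"plan":{"type":"array","items":{"type":"array","items":{"type":"array","items":{"type":"number"}}}},"newtons":{"type":"number"}},"required":["plan"]}

```bash
ls; mkdir -p pics; python3 - <<'E'
from cell import *
import cv2
print(get_state())
for n in ["scene","side","wrist"]:
    print(n,get_calibration(n))
    p,d=read_camera(n); cv2.imwrite(f"pics/{n}0.png",p[:,:,::-1]); 
    import numpy as np; np.save(f"pics/{n}0.npy",d); np.save(f"pics/{n}0p.npy",p)
E
```

```text
pics
{'t': 0.0, 'joints': array([-1.50521599e-01,  2.07423386e-01,  1.54297849e+00,  1.72487158e-05,
        1.39350525e+00, -1.50485905e-01]), 'qd': array([ 1.28318188e-03,  1.65998199e-03, -7.42437125e-04, -1.37490260e-03,
       -1.75961084e-03,  8.07042287e-05]), 'effort': array([ 4.44781954e-04, -3.83034396e+01, -2.91594708e+01, -2.26178481e-04,
        1.06274080e-02,  5.83859855e-05]), 'ee_pos': array([5.74397864e-01, 7.17703686e-05, 3.02712017e-01]), 'eef_rot': array([3.16269875e-04, 1.57308207e+00, 2.55373594e-04]), 'contact_force': array([-0.32181652,  0.63581915,  0.01593502]), 'moment': array([-0.01172959, -0.01582408,  0.00970487]), 'gripper_width': 0.9997917602407542}
scene {'fov_y': 48.25162911415634, 'cx': 258.594011573107, 'cy': 193.83718794086423, 'dist': array([-0.08091003,  0.        ,  0.        ,  0.        ,  0.        ]), 'rvec': array([ 2.46909708,  0.63864013, -0.21388767]), 'tvec': array([-0.53645834, -0.12234431,  1.10316718])}
side {'fov_y': 49.691683358654615, 'cx': 259.1965235455527, 'cy': 194.20430221466881, 'dist': array([-0.14709645,  0.        ,  0.        ,  0.        ,  0.        ]), 'rvec': array([ 2.27788649, -0.07848901,  0.03500877]), 'tvec': array([-0.56248963,  0.18777769,  0.99094172])}
wrist {'fov_y': 58.161232748114635, 'cx': 254.2378656408665, 'cy': 192.59839007220992, 'dist': array([-0.08001931,  0.        ,  0.        ,  0.        ,  0.        ]), 'hand_eye': array([[ 2.84210393e-04, -2.99894279e-01,  9.53972400e-01,
        -6.97212074e-02],
       [ 3.16154474e-04, -9.53972364e-01, -2.99894362e-01,
         7.68123452e-02],
       [ 9.99999910e-01,  3.86835737e-04, -1.76315943e-04,
        -2.66752185e-04],
       [ 0.00000000e+00,  0.00000000e+00,  0.00000000e+00,
         1.00000000e+00]])}
```

View pics/scene0.png

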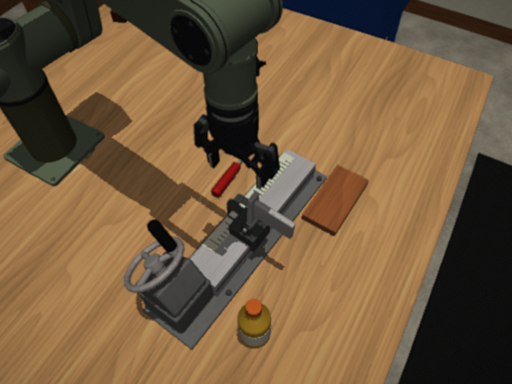

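View pics/side0.png

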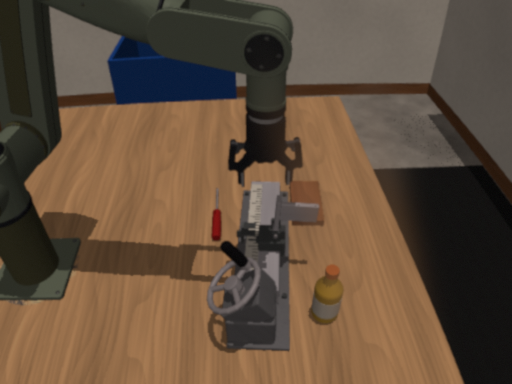

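View pics/wrist0.png

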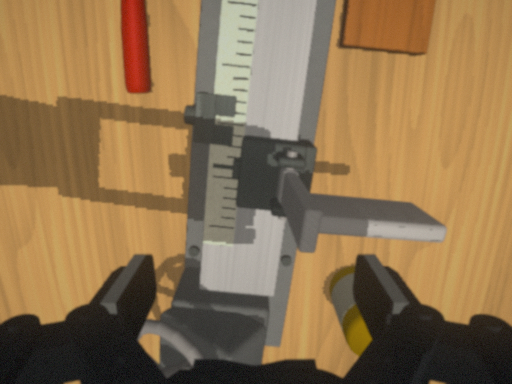

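The scene view shows the handwheel at (155,265), the handle at (160,235), the stop standing up at about (265,215) and the board at (335,200). The wrist view shows the clip at (215,118), the carriage at (275,175) and the stop's bar at (300,210). Next I'll enlarge these views.

```bash
cat > h.py <<'E'
import numpy as np, cv2
from scipy.spatial.transform import Rotation as R
from cell import *
def K(c):
    f=192/np.tan(np.radians(c["fov_y"])/2); return np.array([[f,0,c["cx"]],[0,f,c["cy"]],[0,0,1.]])
def pose(name,st=None):
    """camera->world 4x4"""
    c=get_calibration(name); T=np.eye(4)
    if name=="wrist":
        W=np.eye(4); W[:3,:3]=R.from_rotvec(st["eef_rot"]).as_matrix(); W[:3,3]=st["ee_pos"]; return W@c["hand_eye"]
    T[:3,:3]=cv2.Rodrigues(c["rvec"])[0]; T[:3,3]=c["tvec"]; return np.linalg.inv(T)
def rays(name,uv,T):
    c=get_calibration(name)
    p=cv2.undistortPoints(np.array(uv,float).reshape(-1,1,2),K(c),c["dist"]).reshape(-1,2)
    d=np.c_[p,np.ones(len(p))]@T[:3,:3].T
    return T[:3,3],d
def onz(name,uv,T,z):
    o,d=rays(name,uv,T); return o+d*((z-o[2])/d[:,2])[:,None]
def cloud(name,depth,T):
    v,u=np.mgrid[0:384,0:512]; o,d=rays(name,np.c_[u.ravel(),v.ravel()],T)
    return (o+d*depth.reshape(-1,1)).reshape(384,512,3)
def tri(a,b):
    (o1,d1),(o2,d2)=a,b; d1=d1/np.linalg.norm(d1); d2=d2/np.linalg.norm(d2)
    A=np.c_[d1,-d2]; s=np.linalg.lstsq(A,o2-o1,rcond=None)[0]
    p=o1+d1*s[0]; q=o2+d2*s[1]; return (p+q)/2,np.linalg.norm(p-q)
def proj(name,P,T):
    c=get_calibration(name); M=np.linalg.inv(T)
    return cv2.projectPoints(np.array(P,float).reshape(-1,1,3),cv2.Rodrigues(M[:3,:3])[0],M[:3,3],K(c),c["dist"])[0].reshape(-1,2)
def crop(name,p,box,s):
    x0,y0,x1,y1=box; cv2.imwrite(name,cv2.resize(p[y0:y1,x0:x1,::-1],None,fx=s,fy=s,interpolation=cv2.INTER_CUBIC))
E
python3 - <<'E'
from h import *
for n,b,s in [("wrist",(150,60,350,260),3),("scene",(110,140,310,350),2.8),("side",(190,170,350,360),3)]:
    crop(f"pics/{n}0c.png",np.load(f"pics/{n}0p.npy"),b,s)
st=get_state(); T=pose("wrist",st)
d=np.load("pics/wrist0.npy"); C=cloud("wrist",d,T)
for uv in [(30,30),(210,60),(270,60),(270,100),(215,118),(225,140),(230,170),(275,150),(265,190),(300,240),(400,215),(320,60),(370,20),(260,270)]: print(uv,C[uv[1],uv[0]].round(4))
E
```

```text
(30, 30) [3.407e-01 1.367e-01 3.000e-04]
(210, 60) [0.5297 0.1012 0.0102]
(270, 60) [0.5873 0.0977 0.0597]
(270, 100) [0.5876 0.0642 0.061 ]
(215, 118) [0.5388 0.0485 0.0603]
(225, 140) [0.5477 0.0296 0.0656]
(230, 170) [0.5513 0.0008 0.0605]
(275, 150) [0.5909 0.0253 0.0914]
(265, 190) [ 0.583  -0.0091  0.0917]
(300, 240) [ 0.5995 -0.0056  0.198 ]
(400, 215) [ 0.666  -0.0009  0.172 ]
(320, 60) [0.6391 0.1014 0.0105]
(370, 20) [0.6839 0.1382 0.0193]
(260, 270) [ 0.5797 -0.1045  0.0602]
```

View pics/wrist0c.png

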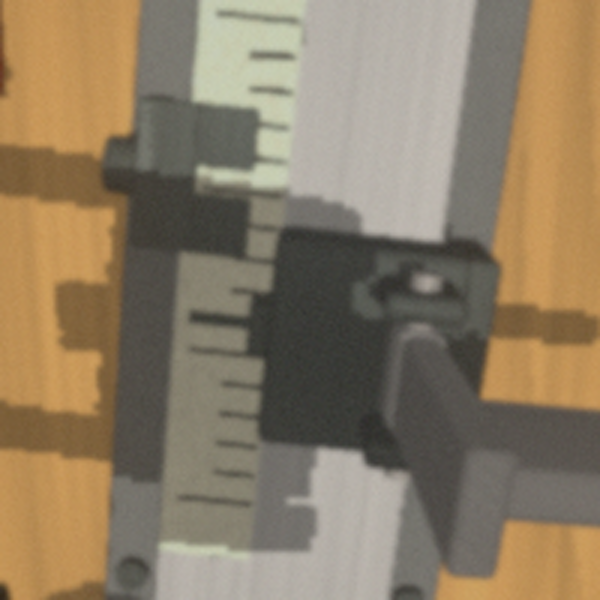

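View pics/scene0c.png

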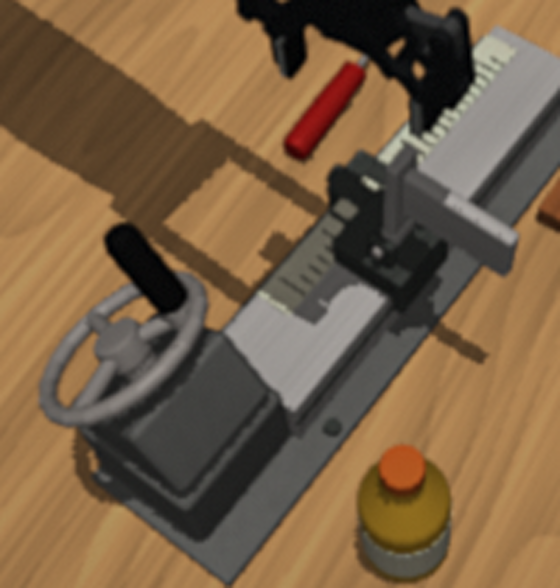

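View pics/side0c.png

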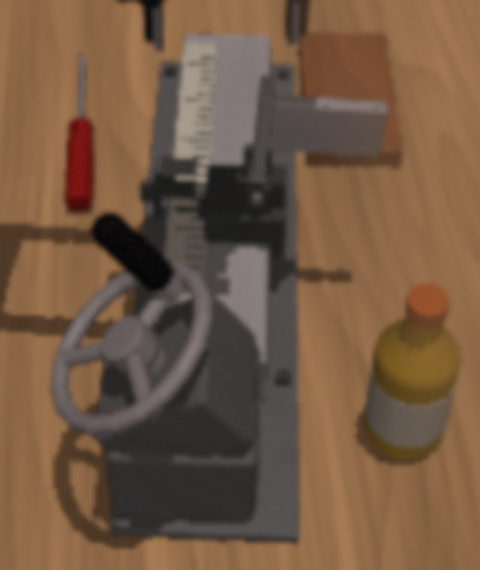

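```bash
python3 - <<'E'
from h import *
st=get_state()
for n in ["wrist","side","scene"]:
    T=pose(n,st); C=cloud(n,np.load(f"pics/{n}0.npy"),T); d=np.load(f"pics/{n}0.npy")
    P=np.load(f"pics/{n}0p.npy").astype(int)
    P2=C.reshape(-1,3); ok=(d.ravel()>0)&(P2[:,0]>.4)&(P2[:,0]<.75)&(P2[:,1]>-.4)&(P2[:,1]<.4)
    for lo,hi,nm in [(.056,.0645,"rail"),(.006,.0145,"base")]:
        Q=P2[ok&(P2[:,2]>lo)&(P2[:,2]<hi)]
        m=np.zeros((800,350),np.uint8); ij=((Q[:,:2]-[.4,-.4])*1000).astype(int); m[ij[:,1].clip(0,799),ij[:,0].clip(0,349)]=255
        m=cv2.morphologyEx(m,cv2.MORPH_CLOSE,np.ones((7,7),np.uint8))
        m=cv2.morphologyEx(m,cv2.MORPH_OPEN,np.ones((5,5),np.uint8))
        c=max(cv2.findContours(m,0,2)[0],key=cv2.contourArea)
        r=cv2.minAreaRect(c); b=cv2.boxPoints(r)/1000+[.4,-.4]
        print(n,nm,len(Q),r[1],r[2],b.round(4).tolist())
        cv2.imwrite(f"pics/m_{n}_{nm}.png",m[::-1])
E
```

```text
wrist rail 21342 (286.3489685058594, 95.30241394042969) 83.6598129272461 [[0.5001, -0.1282], [0.5948, -0.1388], [0.6264, 0.1458], [0.5317, 0.1564]]
wrist base 8549 (173.3998565673828, 24.971240997314453) 82.94215393066406 [[0.5815, -0.2468], [0.6063, -0.2499], [0.6276, -0.0778], [0.6028, -0.0747]]
side rail 2236 (354.249267578125, 91.20860290527344) 84.06396484375 [[0.5077, -0.1132], [0.5984, -0.1227], [0.635, 0.2297], [0.5443, 0.2391]]
side base 2159 (355.4174499511719, 130.57310485839844) 83.25994110107422 [[0.4778, -0.237], [0.6075, -0.2523], [0.6492, 0.1006], [0.5195, 0.1159]]
scene rail 3973 (168.28932189941406, 80.0276870727539) 83.53407287597656 [[0.539, 0.0721], [0.6185, 0.0631], [0.6375, 0.2303], [0.5579, 0.2393]]
scene base 3168 (306.9634094238281, 131.1300048828125) 83.41805267333984 [[0.4788, -0.2365], [0.6091, -0.2515], [0.6442, 0.0534], [0.514, 0.0685]]
```

```bash
cat >> h.py <<'E'
a=np.radians(-6.6)
XU=np.array([np.cos(a),np.sin(a),0]); YU=np.array([-np.sin(a),np.cos(a),0]); ZU=np.array([0,0,1.])
O=np.array([.569,-.0135,0])
U=np.c_[XU,YU,ZU]
def toU(P): return (np.array(P)-O)@U
def toW(P): return O+np.array(P)@U.T
N=U@np.array([-.5736,0,.8192])
HUB=toW([-.05,-.17,.14])
E
python3 - <<'E'
from h import *
st=get_state(); seg={}
for n in ["side","scene"]:
    T=pose(n,st); C=cloud(n,np.load(f"pics/{n}0.npy"),T); P=np.load(f"pics/{n}0p.npy").astype(int)
    L=toU(C.reshape(-1,3)).reshape(C.shape)
    box=(np.abs(L[...,0]+.09)<.12)&(np.abs(L[...,1]+.17)<.12)&(L[...,2]>.12)&(L[...,2]<.3)
    m=(box&(P.max(2)<45)).astype(np.uint8)
    k,lab,s,_=cv2.connectedComponentsWithStats(m); i=1+s[1:,4].argmax(); v,u=np.where(lab==i)
    Q=L[lab==i]
    print(n,s[i],Q.min(0),Q.max(0),np.median(Q,0))
    pts=np.c_[u,v].astype(float); mu=pts.mean(0); ax=np.linalg.svd(pts-mu,full_matrices=False)[2][0]
    t=(pts-mu)@ax; e1,e2=mu+ax*t.min(),mu+ax*t.max()
    if e1[1]>e2[1]: e1,e2=e2,e1
    seg[n]=(e1,e2,mu,T); print(e1,e2)
    # wheel points (grey light)
    h=HUB; print("hub px",proj(n,HUB,T), "handle axis pred")
def r(n,i): o,d=rays(n,[seg[n][i]],seg[n][3]); return o,d[0]
for i in range(3):
    p,g=tri(r("side",i),r("scene",i)); print(i,p.round(4),toU(p).round(4),g.round(4), "rel hub unit",((p-HUB)@U).round(4),"along n",((p-HUB)@N).round(4))
E
```

```text
side [221 242  27  25 322] [-0.07097585 -0.14816861  0.13891012] [-0.02299393 -0.11807466  0.2218009 ] [-0.04642449 -0.14372972  0.19822737]
[222.52338197 243.34140832] [245.0071169  263.99225143]
hub px [[232.22970247 284.36598613]] handle axis pred
scene [148 220  29  33 448] [-0.06884079 -0.14640377  0.15691037] [-0.02219588 -0.12502548  0.22259235] [-0.04323831 -0.13778776  0.20084033]
[150.34230628 221.53448243] [173.28615629 249.76745178]
hub px [[153.18514745 262.97083357]] handle axis pred
0 [ 0.4859 -0.1387  0.2165] [-0.0682 -0.1339  0.2165] 0.0004 rel hub unit [-0.0182  0.0361  0.0765] along n 0.0731
1 [ 0.5261 -0.1449  0.1614] [-0.0276 -0.1354  0.1614] 0.0008 rel hub unit [0.0224 0.0346 0.0214] along n 0.0046
2 [ 0.5056 -0.1419  0.1898] [-0.0482 -0.1348  0.1898] 0.0012 rel hub unit [0.0018 0.0352 0.0498] along n 0.0397
```

```bash
python3 - <<'E'
from h import *
st=get_state(); T=pose("wrist",st)
p=np.load("pics/wrist0p.npy")
crop("pics/w0d.png",p,(200,85,260,185),6)
print("pointer",toU(onz("wrist",[(213,165),(225,166.5)],T,.069)).round(4))
print("notch",toU(onz("wrist",[(216,120),(232,120)],T,.065)).round(4))
C=cloud("wrist",np.load("pics/wrist0.npy"),T)
print(toU(C[90:180:4,226]).round(4))
# first move: tool now -> above handle
E2=U@np.array([.8192,0,.5736]); ph=np.radians(40.5)
P=HUB+.049*N+.046*(np.cos(ph)*YU+np.sin(ph)*E2); print("handle",P, "TCP",P+[0,0,.054])
Rm=R.from_rotvec(st["eef_rot"]).as_matrix()
print("shift units to TCP",((P+[0,0,.054]-st["ee_pos"])@Rm/.03).round(2))
print(Rm.round(3))
E
```

```text
pointer [[-0.0346  0.0171  0.069 ]
 [-0.0237  0.017   0.069 ]]
notch [[-0.0357  0.0569  0.065 ]
 [-0.0216  0.0585  0.065 ]]
[[-0.0297  0.0833  0.0605]
 [-0.0294  0.0799  0.0602]
 [-0.0287  0.0767  0.0647]
 [-0.0283  0.0734  0.0653]
 [-0.028   0.07    0.0649]
 [-0.0277  0.0665  0.0649]
 [-0.0274  0.0631  0.0645]
 [-0.0273  0.0593  0.0612]
 [-0.0271  0.0557  0.0605]
 [-0.0264  0.0527  0.0648]
 [-0.0261  0.0492  0.065 ]
 [-0.0258  0.0457  0.0649]
 [-0.0254  0.0421  0.0648]
 [-0.0251  0.0385  0.0648]
 [-0.025   0.0342  0.0607]
 [-0.0247  0.0304  0.0604]
 [-0.0243  0.027   0.0617]
 [-0.005   0.0904  0.3727]
 [-0.0237  0.0192  0.06  ]
 [-0.0228  0.0177  0.0697]
 [-0.023   0.0117  0.0604]
 [-0.0226  0.008   0.0608]
 [-0.0223  0.0041  0.0605]]
handle [ 0.50020335 -0.14146207  0.19727688] TCP [ 0.50020335 -0.14146207  0.25127688]
shift units to TCP [ 1.73 -4.72 -2.48]
[[-0.002 -0.     1.   ]
 [ 0.     1.     0.   ]
 [-1.     0.    -0.002]]
```

View pics/w0d.png

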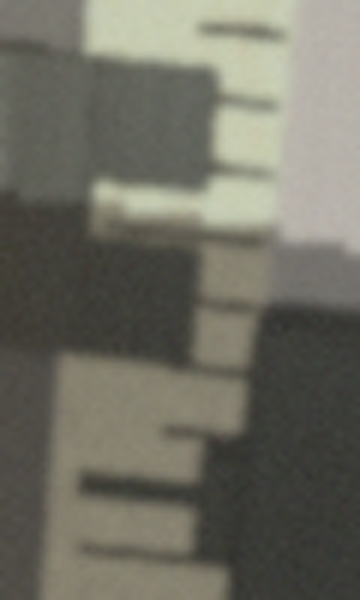

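carry_out --plan '[[[1, -0.8, -0.3, -0.2, -0.15], [1, -1.5, -1, -0.5, -0.33], [1, -1.5, -1.7, -0.9, -0.5], [1, -1.5, -2.4, -1.3, -0.68], [1, -1.5, -3.1, -1.7, -0.86], [1, -1.5, -3.8, -2.1, -1.04], [1, -1.5, -4.3, -2.3, -1.22], [1, -1.5, -4.6, -2.4, -1.38], [1, -1.5, -4.72, -2.48, -1.456], [1, -1.5, -4.72, -2.48, -1.456], [1, -1.5, -4.72, -2.48, -1.456]]]' --newtons 40

```text
t: 1.52
ee_pos: [0.5006, -0.1414, 0.3487]
eef_rot: [-1.123, 1.262, 1.124]
contact_force: [-0.6, -0.0, -0.2]
gripper_width: 1.001
```

```bash
python3 - <<'E'
from h import *
st=get_state(); Rm=R.from_rotvec(st["eef_rot"]).as_matrix()
p,d=read_camera("wrist"); cv2.imwrite("pics/w1.png",p[:,:,::-1]); np.save("pics/w1.npy",d); np.save("pics/w1p.npy",p); 
E2=U@np.array([.8192,0,.5736]); ph=np.radians(40.5)
P=HUB+.049*N+.046*(np.cos(ph)*YU+np.sin(ph)*E2)
print(st["t"],st["ee_pos"],st["joints"].round(3)); print((Rm.T@U).round(3))
print("to go",((P+[0,0,.054]-st["ee_pos"])@Rm/.03).round(2))
T=pose("wrist",st)
E0=HUB+.046*(np.cos(ph)*YU+np.sin(ph)*E2); print(proj("wrist",[E0+.009*N,E0+.049*N,E0+.073*N,HUB],T).round(0))
E
```

```text
1.525 [ 0.50058683 -0.14142074  0.34866654] [-0.442  0.057  1.617  0.     1.468 -1.897]
[[-0.     0.    -1.   ]
 [-1.     0.001  0.   ]
 [ 0.001  1.     0.   ]]
to go [ 3.25  0.01 -0.  ]
[[254. 217.]
 [254. 203.]
 [254. 192.]
 [212. 184.]]
```

View pics/w1.png

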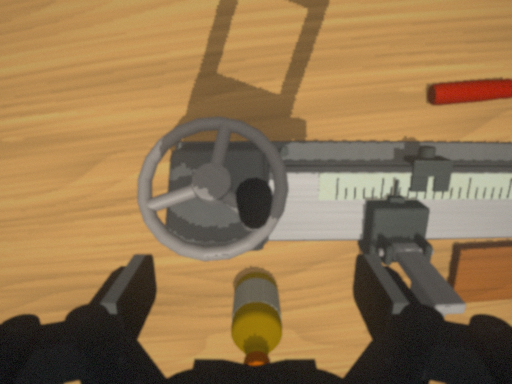

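The wrist view from above shows the hub at (212,182) and the handle at (254,203), as predicted. The pointer tip is at (396,182) and the clip is centred at about (430,172).

```bash
python3 - <<'E'
from h import *
st=get_state(); T=pose("wrist",st); p=np.load("pics/w1p.npy"); crop("pics/w1c.png",p,(370,140,470,215),7)
C=toU(cloud("wrist",np.load("pics/w1.npy"),T).reshape(-1,3)).reshape(384,512,3)
for v in (165,172,178,183,188): 
    print(v,[f"{u}:{C[v,u,1]*1e3:.1f}/{C[v,u,2]*1e3:.1f}" for u in range(390,455,3)])
E
```

```text
165 ['390:22.8/32.0', '393:26.5/31.7', '396:32.0/27.1', '399:35.1/28.3', '402:38.9/27.9', '405:42.2/28.8', '408:46.2/27.9', '411:49.8/28.1', '414:35.0/66.4', '417:38.6/65.8', '420:42.3/64.9', '423:45.3/65.6', '426:48.7/65.5', '429:52.4/64.8', '432:56.1/64.3', '435:59.0/65.1', '438:62.4/65.1', '441:66.0/64.7', '444:69.6/64.3', '447:72.8/64.6', '450:75.9/65.2', '453:101.0/29.4']
172 ['390:13.2/57.8', '393:16.1/58.7', '396:19.7/58.2', '399:22.5/59.4', '402:25.8/59.5', '405:29.4/59.2', '408:32.4/60.0', '411:35.8/59.9', '414:37.1/64.1', '417:40.1/64.8', '420:42.9/65.9', '423:46.6/65.3', '426:50.2/64.9', '429:53.5/65.0', '432:57.0/64.6', '435:60.5/64.5', '438:63.7/64.9', '441:66.9/65.2', '444:70.5/64.8', '447:-134.8/418.5', '450:77.7/64.3', '453:84.7/58.6']
178 ['390:12.8/60.5', '393:16.1/60.8', '396:19.0/61.8', '399:23.1/60.1', '402:26.1/60.9', '405:29.5/60.7', '408:32.9/60.7', '411:35.0/63.5', '414:37.5/65.1', '417:41.4/64.1', '420:44.5/64.7', '423:48.3/63.8', '426:51.0/65.1', '429:57.3/59.7', '432:60.7/59.9', '435:61.0/65.5', '438:65.1/64.3', '441:68.0/65.3', '444:71.9/64.5', '447:74.1/66.5', '450:78.4/65.1', '453:85.1/59.7']
183 ['390:13.3/61.0', '393:16.7/60.9', '396:16.0/70.2', '399:23.1/61.7', '402:26.9/60.8', '405:30.2/60.8', '408:33.4/61.3', '411:35.5/64.1', '414:38.6/64.6', '417:42.0/64.5', '420:45.4/64.6', '423:48.5/65.0', '426:51.7/65.4', '429:57.9/60.2', '432:60.8/61.3', '435:62.6/64.2', '438:66.4/63.7', '441:69.2/64.7', '444:72.8/64.4', '447:76.4/64.2', '450:82.6/59.7', '453:84.9/61.7']
188 ['390:13.8/61.4', '393:17.2/61.2', '396:16.3/71.2', '399:24.5/60.2', '402:27.8/60.3', '405:30.7/61.4', '408:34.4/60.8', '411:36.3/64.0', '414:39.6/64.2', '417:42.6/64.9', '420:46.0/64.9', '423:49.4/64.8', '426:54.6/61.6', '429:59.1/59.6', '432:61.8/61.0', '435:62.9/65.3', '438:66.7/64.6', '441:69.9/65.1', '444:74.3/63.5', '447:77.2/64.6', '450:83.0/60.7', '453:86.4/61.0']
```

View pics/w1c.png

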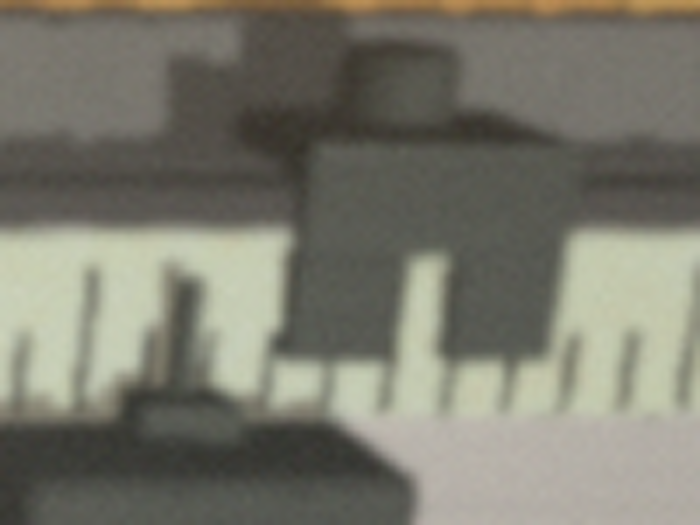

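carry_out --plan '[[[1, 0.8, 0, 0, 0], [1, 1.8, 0, 0, 0], [1, 2.6, 0, 0, 0], [1, 3.0, 0, 0, 0], [1, 3.25, 0, 0, 0], [1, 3.25, 0, 0, 0], [-1, 3.25, 0, 0, 0], [-1, 3.25, 0, 0, 0], [-1, 3.25, 0, 0, 0], [-1, 3.25, 0, 0, 0], [-1, 3.25, 0, 0, 0], [-1, 3.25, 0, 0, 0]]]' --newtons 40

```text
t: 3.08
ee_pos: [0.5007, -0.1417, 0.2519]
eef_rot: [-1.125, 1.261, 1.124]
contact_force: [-0.2, -0.1, 4.7]
gripper_width: 0.271
```

```bash
python3 - <<'E'
from h import *
c=get_calibration
st={"eef_rot":np.array([-1.123,1.262,1.124]),"ee_pos":np.array([.50058683,-.14142074,.34866654])}
T=pose("wrist",st)
f=lambda l:[(370+(u+.5)/7-.5,140+(v+.5)/7-.5) for u,v in l]
print("ptr",toU(onz("wrist",f([(187,280),(183,380)]),T,.069)).round(4))
print("notch edges",toU(onz("wrist",f([(400,310),(446,310),(396,350),(441,350)]),T,.065)).round(4))
print("clip ends",toU(onz("wrist",f([(290,260),(565,260)]),T,.065)).round(4))
s=get_state();print(s["ee_pos"],(s["ee_pos"]-[0,0,.054]-HUB)@U)
# per-degree waypoint table, tool axes: x=-ZU,y=-XU,z=YU
E2=np.array([.8192,0,.5736]);E1=np.array([0,1,0.])
def pt(d): d=np.radians(d); return .046*(np.cos(d)*E1+np.sin(d)*E2)
B=np.array([[0,0,-1],[-1,0,0],[0,1,0.]])
for k in range(37): print(k*20, ((B@(pt(40.5+20*k)-pt(40.5)))/.03).round(2).tolist()) if k<=18 else 0
E
```

```text
ptr [[-0.0351  0.0163  0.069 ]
 [-0.0192  0.0176  0.069 ]]
notch edges [[-0.0293  0.0528  0.065 ]
 [-0.0293  0.0602  0.065 ]
 [-0.0228  0.0531  0.065 ]
 [-0.0228  0.0604  0.065 ]]
clip ends [[-0.0372  0.0339  0.065 ]
 [-0.0374  0.0784  0.065 ]]
[ 0.5007322  -0.14170004  0.25185576] [-0.00308043  0.03480306  0.05785576]
0 [0.0, 0.0, 0.0]
20 [-0.19, -0.28, -0.41]
40 [-0.3, -0.42, -0.91]
60 [-0.29, -0.42, -1.45]
80 [-0.19, -0.27, -1.94]
100 [0.01, 0.02, -2.35]
120 [0.28, 0.4, -2.61]
140 [0.58, 0.83, -2.7]
160 [0.88, 1.26, -2.6]
180 [1.14, 1.63, -2.33]
200 [1.34, 1.91, -1.92]
220 [1.44, 2.05, -1.42]
240 [1.44, 2.05, -0.89]
260 [1.33, 1.9, -0.39]
280 [1.13, 1.61, 0.02]
300 [0.86, 1.24, 0.28]
320 [0.56, 0.8, 0.37]
340 [0.26, 0.38, 0.27]
360 [0.0, -0.0, 0.0]
```

carry_out --plan '[[[-1, -0.19, -0.28, -0.41, 0], [-1, -0.3, -0.42, -0.91, 0], [-1, -0.29, -0.42, -1.45, 0], [-1, -0.19, -0.27, -1.94, 0], [-1, 0.01, 0.02, -2.35, 0], [-1, 0.28, 0.4, -2.61, 0], [-1, 0.58, 0.83, -2.7, 0], [-1, 0.88, 1.26, -2.6, 0], [-1, 1.14, 1.63, -2.33, 0]]]'

```text
t: 4.2
ee_pos: [0.444, -0.2059, 0.2174]
eef_rot: [-1.125, 1.26, 1.121]
contact_force: [3.1, 4.6, 10.1]
gripper_width: 0.265
```

```bash
python3 - <<'E'
from h import *
s=get_state();print(s["ee_pos"],((s["ee_pos"]-[0,0,.054]-HUB)@U).round(4),s["contact_force"],s["gripper_width"])
p,d=read_camera("wrist"); cv2.imwrite("pics/w2.png",p[:,:,::-1])
E
```

```text
[ 0.44401597 -0.20589067  0.21743946] [-0.052  -0.0355  0.0234] [ 3.09707838  4.62825387 10.07225016] 0.2653131943618293
```

View pics/w2.png

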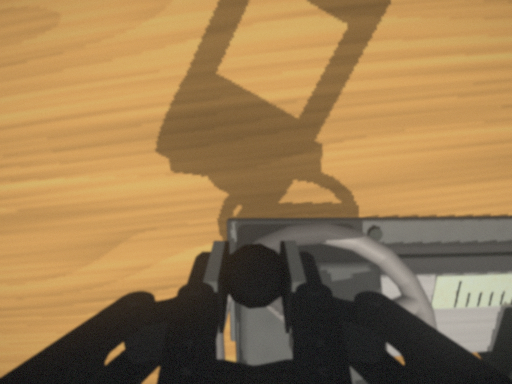

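The handle is held between the pads at (258,275) and the wheel has turned half a turn. I'll continue with the second half-turn.

carry_out --plan '[[[-1, 0.19, 0.28, 0.41, 0], [-1, 0.3, 0.42, 0.91, 0], [-1, 0.29, 0.42, 1.45, 0], [-1, 0.19, 0.27, 1.94, 0], [-1, -0.01, -0.02, 2.35, 0], [-1, -0.28, -0.4, 2.61, 0], [-1, -0.58, -0.83, 2.7, 0], [-1, -0.88, -1.26, 2.6, 0], [-1, -1.14, -1.63, 2.33, 0], [-1, -1.14, -1.63, 2.33, 0]]]'

```text
t: 5.5
ee_pos: [0.5003, -0.141, 0.2513]
eef_rot: [-1.122, 1.262, 1.126]
contact_force: [-2.8, 0.5, 6.7]
gripper_width: 0.267
```

```bash
python3 - <<'E'
from h import *
s=get_state();print(s["ee_pos"],((s["ee_pos"]-[0,0,.054]-HUB)@U).round(4),s["contact_force"],s["gripper_width"])
p,d=read_camera("wrist"); cv2.imwrite("pics/w3.png",p[:,:,::-1])
p,d=read_camera("scene"); crop("pics/s3.png",p,(110,140,310,350),2.8)
E
```

```text
[ 0.50029169 -0.14104965  0.25134982] [-0.0036  0.0354  0.0573] [-2.76540603  0.5019829   6.66297755] 0.26659104442623316
```

View pics/w3.png

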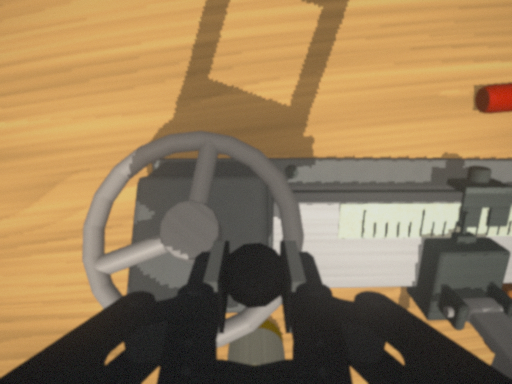

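View pics/s3.png

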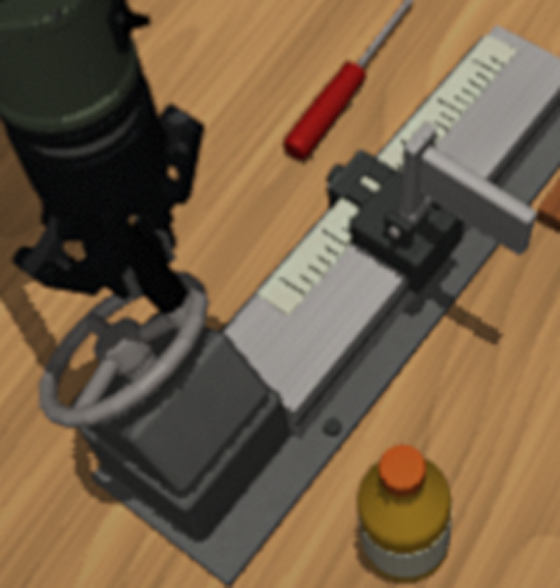

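carry_out --plan '[[[-1, -0.19, -0.28, -0.41, 0], [-1, -0.3, -0.42, -0.91, 0], [-1, -0.29, -0.42, -1.45, 0], [-1, -0.19, -0.27, -1.94, 0], [-1, 0.01, 0.02, -2.35, 0], [-1, 0.28, 0.4, -2.61, 0], [-1, 0.58, 0.83, -2.7, 0], [-1, 0.88, 1.26, -2.6, 0], [-1, 1.14, 1.63, -2.33, 0]]]'

```text
t: 6.72
ee_pos: [0.4438, -0.2053, 0.2171]
eef_rot: [-1.124, 1.261, 1.123]
contact_force: [1.2, 2.3, 8.8]
gripper_width: 0.264
```

carry_out --plan '[[[-1, 0.19, 0.28, 0.41, 0], [-1, 0.3, 0.42, 0.91, 0], [-1, 0.29, 0.42, 1.45, 0], [-1, 0.19, 0.27, 1.94, 0], [-1, -0.01, -0.02, 2.35, 0], [-1, -0.28, -0.4, 2.61, 0], [-1, -0.58, -0.83, 2.7, 0], [-1, -0.88, -1.26, 2.6, 0], [-1, -1.14, -1.63, 2.33, 0], [-1, -1.14, -1.63, 2.33, 0]]]'

```text
t: 7.98
ee_pos: [0.5003, -0.141, 0.2513]
eef_rot: [-1.122, 1.262, 1.127]
contact_force: [-2.7, 0.7, 7.6]
gripper_width: 0.271
```

```bash
python3 - <<'E'
from h import *
s=get_state();print(s["ee_pos"],((s["ee_pos"]-[0,0,.054]-HUB)@U).round(4),s["contact_force"],s["gripper_width"])
p,d=read_camera("wrist"); crop("pics/w4.png",p,(432,140,512,240),6); np.save("pics/w4p.npy",p)
E
```

```text
[ 0.50029722 -0.14098983  0.25131961] [-0.0036  0.0355  0.0573] [-2.66514885  0.66154694  7.57714767] 0.27067844683894454
```

View pics/w4.png

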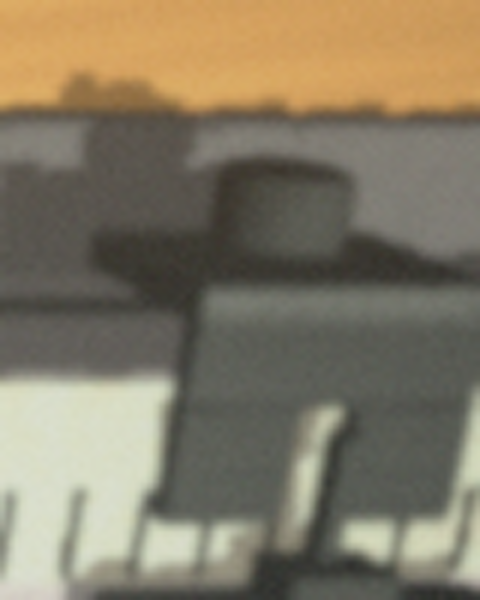

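```bash
python3 - <<'E'
from h import *
s=get_state();T=pose("wrist",s)
f=lambda l:[(432+(u+.5)/6-.5,140+(v+.5)/6-.5) for u,v in l]
print("ptr",toU(onz("wrist",f([(341,425),(332,470),(318,545)]),T,.069)).round(4))
print("notch edges",toU(onz("wrist",f([(305,415),(348,408),(283,510)]),T,.065)).round(4))
print("clip ends",toU(onz("wrist",f([(173,430),(467,430),(160,510),(448,510)]),T,.065)).round(4))
E
```

```text
ptr [[-0.0368  0.0558  0.069 ]
 [-0.0303  0.0559  0.069 ]
 [-0.0192  0.0562  0.069 ]]
notch edges [[-0.0368  0.0531  0.065 ]
 [-0.0378  0.0593  0.065 ]
 [-0.0228  0.0528  0.065 ]]
clip ends [[-0.0347  0.0341  0.065 ]
 [-0.0345  0.0782  0.065 ]
 [-0.023   0.0345  0.065 ]
 [-0.0225  0.0781  0.065 ]]
```

carry_out --plan '[[[1, 0, 0, 0, 0], [1, 0, 0, 0, 0], [1, 0, 0, 0, 0], [1, 0, 0, 0, 0], [1, -1.5, 0, 0, 0], [1, -3.3, 0, 0, 0], [1, -3.5, -0.8, 1.5, 0], [1, -3.5, -1.5, 3, 0], [1, -3.5, -2.2, 4.5, 0], [1, -3.5, -2.8, 6, 0], [1, -3.5, -2.8, 6.3, 0], [1, -3.5, -2.8, 6.3, 0]]]'

```text
t: 9.52
ee_pos: [0.6054, 0.0368, 0.356]
eef_rot: [-1.125, 1.262, 1.125]
contact_force: [-1.1, -0.2, -0.3]
gripper_width: 0.998
```

carry_out --plan '[[[1, 0, 0, 0, 0], [1, 0, 0, 0, 0]]]'

```text
t: 9.78
ee_pos: [0.6054, 0.0352, 0.3566]
eef_rot: [-1.123, 1.262, 1.123]
contact_force: [0.1, 0.1, 0.3]
gripper_width: 0.999
```

```bash
python3 - <<'E'
from h import *
s=get_state();print(s["ee_pos"],toU(s["ee_pos"]),s["contact_force"],s["gripper_width"])
p,d=read_camera("wrist"); cv2.imwrite("pics/w5.png",p[:,:,::-1]); np.save("pics/w5p.npy",p);np.save("pics/w5.npy",d)
T=pose("wrist",s); q=proj("wrist",toW([[-.03,.056,.065]]),T)[0]; print(q)
x,y=q.astype(int); crop("pics/w5c.png",p,(max(x-60,0),max(y-40,0),x+60,y+40),6); print(x-60,y-40)
p,d=read_camera("scene"); cv2.imwrite("pics/s5.png",p[:,:,::-1])
p,d=read_camera("side"); crop("pics/si5.png",p,(190,150,350,330),3)
E
```

```text
[0.60538207 0.03522805 0.3565719 ] [0.0305403  0.05258677 0.3565719 ] [0.08810018 0.13277958 0.28889709] 0.9986939106954392
[257.46528356 101.63457758]
197 61
```

View pics/w5.png

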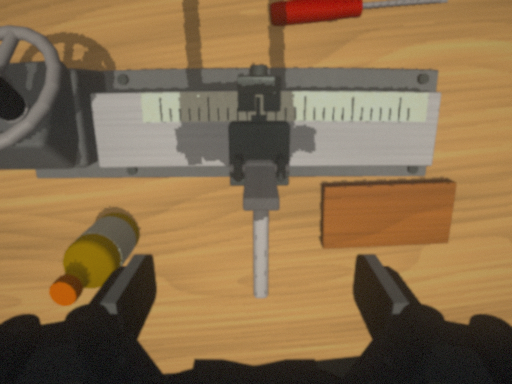

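View pics/w5c.png

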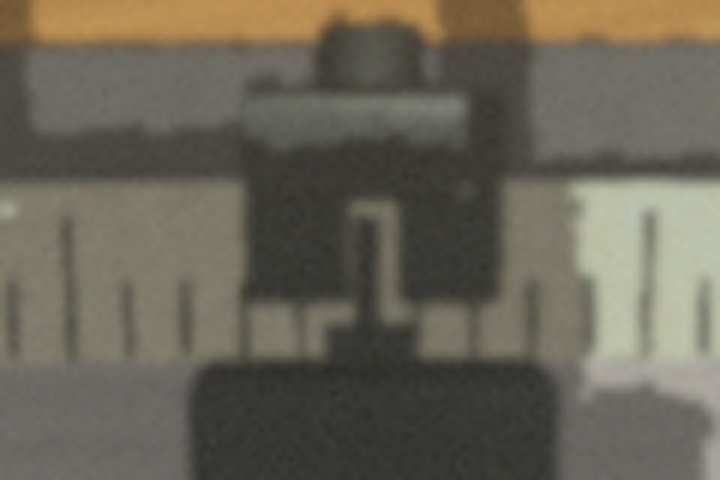

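View pics/si5.png

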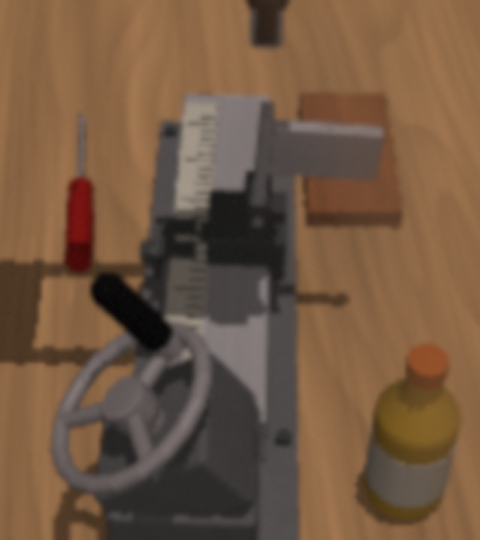

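The overhead view shows the pointer in the notch, but about 1 mm towards the wheel: pointer centre at about 368 in the crop, notch centre at about 374. I'll measure this from the intensity profile.

```bash
python3 - <<'E'
from h import *
p=np.load("pics/w5p.npy").astype(float).mean(2)
for r in (range(97,100),range(100,103),range(103,106),range(106,109)):
    print(p[list(r),250:272].mean(0).round(0).astype(int).tolist())
print("u start 250"); print(p[97:108,232:288].mean(0).round(0).astype(int).tolist())
s=get_state();T=pose("wrist",s)
for r in (98,104): print(toU(onz("wrist",[(237.7,r),(254.6,r),(256.6,r),(260.4,r),(263.8,r),(280,r)],T,.065))[:,1].round(4))
E
```

```text
[55, 57, 56, 59, 66, 71, 72, 64, 65, 77, 94, 104, 100, 82, 64, 56, 57, 57, 57, 58, 56, 58]
[55, 54, 57, 58, 67, 69, 63, 57, 56, 69, 89, 105, 99, 82, 65, 57, 56, 57, 56, 56, 57, 57]
[54, 54, 55, 58, 65, 69, 65, 55, 56, 70, 90, 106, 102, 80, 62, 58, 56, 54, 57, 55, 56, 56]
[55, 54, 54, 55, 61, 66, 63, 57, 57, 71, 90, 105, 99, 82, 63, 57, 57, 55, 55, 57, 55, 55]
u start 250
[118, 118, 118, 117, 112, 95, 72, 59, 55, 56, 55, 56, 56, 56, 56, 55, 56, 55, 55, 55, 56, 58, 65, 69, 66, 58, 59, 72, 91, 105, 100, 82, 63, 57, 57, 56, 57, 57, 56, 57, 57, 56, 57, 56, 58, 56, 58, 66, 83, 102, 113, 116, 116, 115, 117, 117]
[0.0364 0.0536 0.0556 0.0595 0.0629 0.0794]
[0.0363 0.0536 0.0556 0.0595 0.063  0.0795]
```

carry_out --plan '[[[1, 0, 0.7, -1.5, 0], [1, 0, 1.4, -3, 0], [1, 0, 2.1, -4.5, 0], [1, 0, 2.8, -6, 0], [1, 0, 2.8, -6.3, 0], [1, 0, 2.8, -6.3, 0], [1, 1, 2.8, -6.3, 0], [1, 2, 2.8, -6.3, 0], [1, 3, 2.8, -6.3, 0], [1, 3.5, 2.8, -6.3, 0], [1, 3.5, 2.8, -6.3, 0]]]'

```text
t: 11.3
ee_pos: [0.5005, -0.1406, 0.2503]
eef_rot: [-1.123, 1.262, 1.127]
contact_force: [-0.3, 0.5, -0.2]
gripper_width: 0.997
```

carry_out --plan '[[[-1, 0, 0, 0, 0], [-1, 0, 0, 0, 0], [-1, 0, 0, 0, 0], [-1, 0, 0, 0, 0], [-1, 0, 0, 0, 0], [-1, 0, 0, 0, 0], [-1, -0.06, -0.09, -0.12, 0], [-1, -0.12, -0.17, -0.24, 0], [-1, -0.18, -0.255, -0.365, 0], [-1, -0.18, -0.255, -0.365, 0], [-1, -0.18, -0.255, -0.365, 0]]]'

```text
t: 12.68
ee_pos: [0.5075, -0.153, 0.2579]
eef_rot: [-1.125, 1.259, 1.123]
contact_force: [-0.6, 2.8, 5.5]
gripper_width: 0.271
```

carry_out --plan '[[[1, 0, 0, 0, 0], [1, 0, 0, 0, 0], [1, 0, 0, 0, 0], [1, 0, 0, 0, 0], [1, -1.5, 0, 0, 0], [1, -3.1, 0, 0, 0], [1, -3.3, -0.5, 1.5, 0], [1, -3.3, -1.2, 3, 0], [1, -3.3, -1.9, 4.5, 0], [1, -3.3, -2.5, 6, 0], [1, -3.3, -2.5, 6.7, 0], [1, -3.3, -2.5, 6.7, 0]]]'

```text
t: 14.18
ee_pos: [0.6042, 0.0387, 0.3554]
eef_rot: [-1.126, 1.261, 1.126]
contact_force: [-0.6, -1.0, -0.4]
gripper_width: 1.002
```

carry_out --plan '[[[1, 0, 0, 0, 0], [1, 0, 0, 0, 0]]]'

```text
t: 14.42
ee_pos: [0.6042, 0.0362, 0.356]
eef_rot: [-1.123, 1.262, 1.122]
contact_force: [0.3, -0.2, 0.6]
gripper_width: 0.999
```

```bash
python3 - <<'E'
from h import *
s=get_state();print(s["t"],s["ee_pos"],toU(s["ee_pos"]),s["contact_force"],s["gripper_width"])
p,d=read_camera("wrist"); np.save("pics/w6p.npy",p);np.save("pics/w6.npy",d)
cv2.imwrite("pics/w6.png",p[:,:,::-1])
T=pose("wrist",s); q=proj("wrist",toW([[-.03,.056,.065]]),T)[0]; print(q)
x,y=q.astype(int); crop("pics/w6c.png",p,(x-60,max(y-40,0),x+60,y+40),6); print(x-60,y-40)
g=p.astype(float).mean(2); print(x-30,g[y-5:y+4,x-30:x+30].mean(0).round(0).astype(int).tolist())
C=toU(cloud("wrist",d,T).reshape(-1,3)).reshape(384,512,3)
m=(C[...,2]>.125)&(C[...,2]<.22)&(C[...,0]>-.02)&(C[...,0]<.16)&(np.abs(C[...,1]-.055)<.05)
Q=C[m]; print(len(Q))
for lo in np.arange(.12,.22,.01):
    k=Q[(Q[:,2]>=lo)&(Q[:,2]<lo+.01)]
    if len(k)>3: print(lo.round(3),len(k),np.percentile(k[:,0],[2,50,98]).round(3),np.percentile(k[:,1],[2,98]).round(3))
p,d=read_camera("side"); np.save("pics/si6p.npy",p);np.save("pics/si6.npy",d)
C=toU(cloud("side",d,pose("side")).reshape(-1,3)).reshape(384,512,3)
m=(C[...,2]>.09)&(C[...,2]<.22)&(C[...,0]>-.02)&(C[...,0]<.16)&(np.abs(C[...,1]-.055)<.05)
Q=C[m]; print(len(Q))
for lo in np.arange(.09,.22,.01):
    k=Q[(Q[:,2]>=lo)&(Q[:,2]<lo+.01)]
    if len(k)>3: print(lo.round(3),len(k),np.percentile(k[:,0],[2,50,98]).round(3),np.percentile(k[:,1],[2,98]).round(3))
E
```

```text
14.425 [0.60416858 0.03624132 0.3559551 ] [0.02921839 0.05345385 0.3559551 ] [ 0.34981439 -0.18452381  0.64445921] 0.9993297489735413
[256.65910176 102.98309048]
196 62
226 [117, 119, 120, 118, 118, 118, 119, 119, 117, 115, 102, 77, 59, 57, 56, 56, 56, 56, 56, 56, 55, 57, 55, 57, 56, 56, 56, 64, 74, 82, 88, 90, 78, 74, 86, 93, 82, 64, 58, 55, 57, 56, 57, 57, 56, 55, 56, 57, 58, 56, 57, 58, 63, 78, 99, 111, 117, 117, 117, 117]
2767
0.12 48 [0.024 0.025 0.025] [0.047 0.07 ]
0.13 99 [0.025 0.025 0.026] [0.046 0.071]
0.14 110 [0.025 0.026 0.027] [0.046 0.071]
0.15 125 [0.026 0.026 0.027] [0.046 0.07 ]
0.16 129 [0.026 0.027 0.028] [0.046 0.07 ]
0.17 156 [0.027 0.027 0.029] [0.046 0.071]
0.18 1467 [0.028 0.074 0.118] [0.05  0.066]
0.19 539 [0.028 0.031 0.038] [0.046 0.071]
0.2 94 [0.029 0.032 0.037] [0.047 0.069]
1254
0.09 312 [-0.008  0.016  0.053] [0.027 0.085]
0.1 34 [0.02  0.031 0.041] [0.03  0.075]
0.11 85 [0.021 0.029 0.041] [0.029 0.077]
0.12 13 [0.023 0.031 0.036] [0.037 0.069]
0.13 25 [0.028 0.035 0.117] [0.042 0.053]
0.14 127 [0.028 0.074 0.119] [0.044 0.056]
0.15 137 [0.03  0.074 0.12 ] [0.044 0.055]
0.16 131 [0.03  0.075 0.12 ] [0.045 0.054]
0.17 142 [0.029 0.077 0.122] [0.044 0.056]
0.18 199 [0.032 0.076 0.121] [0.044 0.063]
0.19 40 [0.031 0.036 0.04 ] [0.044 0.069]
0.2 9 [0.031 0.033 0.038] [0.046 0.064]
```

View pics/w6c.png

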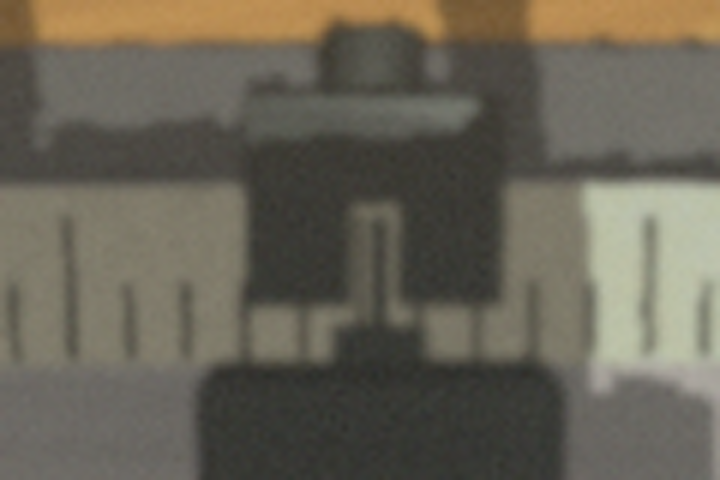

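View pics/w6.png

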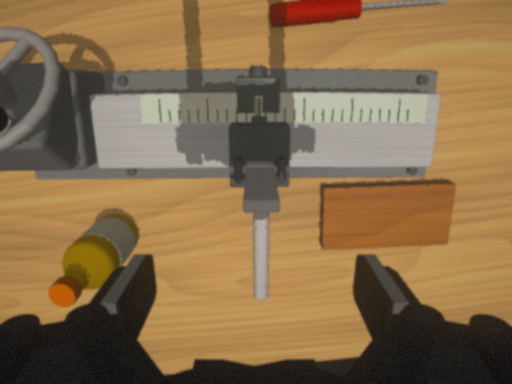

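The pointer (crop 377) is now centred in the notch (about 375) and the stop still stands up. Next I'll close the jaws and come down on the robot side of the stop bar.

carry_out --plan '[[[-1, 0, 0.6, 0.08, 0], [-1, 0, 1.14, 0.15, 0], [-1, 0, 1.14, 0.15, 0], [-1, 0, 1.14, 0.15, 0], [-1, 0, 1.14, 0.15, 0], [-1, 0, 1.14, 0.15, 0], [-1, 1, 1.14, 0.15, 0], [-1, 2, 1.14, 0.15, 0], [-1, 3, 1.14, 0.15, 0], [-1, 3.43, 1.14, 0.15, 0], [-1, 3.43, 1.14, 0.15, 0], [-1, 3.43, 1.14, 0.15, 0]]]'

```text
t: 16.02
ee_pos: [0.572, 0.046, 0.2544]
eef_rot: [-1.126, 1.259, 1.122]
contact_force: [0.7, 0.4, 1.1]
gripper_width: -0.002
```

```bash
python3 - <<'E'
from h import *
s=get_state();e=toU(s["ee_pos"]);print(s["t"],e,s["contact_force"],s["gripper_width"])
p,d=read_camera("side"); crop("pics/si7.png",p,(190,80,350,280),3)
p,d=read_camera("wrist"); cv2.imwrite("pics/w7.png",p[:,:,::-1])
p,d=read_camera("scene"); crop("pics/s7.png",p,(180,100,340,260),3.6)
for deg in range(0,100,6):
    t=np.radians(deg); x=.03+.07*np.sin(t)-.005*np.cos(t)-.011; z=.183+.07*np.cos(t)+.005*np.sin(t)
    print(deg,[round((e[2]-z)/.03,2),round(-(x-e[0])/.03,2)])
E
```

```text
16.025 [-0.00387535  0.05949081  0.25439882] [0.67497503 0.38531902 1.14497927] -0.0021828396185206676
0 [np.float64(0.05), np.float64(-0.6)]
6 [np.float64(0.04), np.float64(-0.84)]
12 [np.float64(0.06), np.float64(-1.08)]
18 [np.float64(0.11), np.float64(-1.33)]
24 [np.float64(0.18), np.float64(-1.56)]
30 [np.float64(0.28), np.float64(-1.78)]
36 [np.float64(0.39), np.float64(-2.0)]
42 [np.float64(0.53), np.float64(-2.2)]
48 [np.float64(0.69), np.float64(-2.38)]
54 [np.float64(0.87), np.float64(-2.55)]
60 [np.float64(1.07), np.float64(-2.7)]
66 [np.float64(1.28), np.float64(-2.83)]
72 [np.float64(1.5), np.float64(-2.93)]
78 [np.float64(1.73), np.float64(-3.01)]
84 [np.float64(1.97), np.float64(-3.07)]
90 [np.float64(2.21), np.float64(-3.1)]
96 [np.float64(2.46), np.float64(-3.1)]
```

View pics/si7.png

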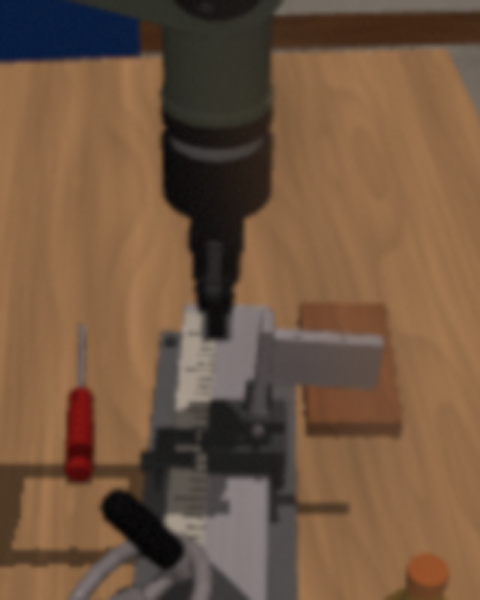

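View pics/s7.png

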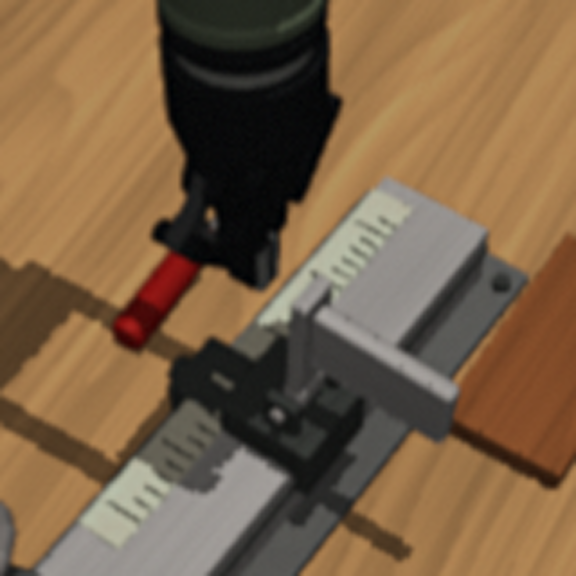

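View pics/w7.png

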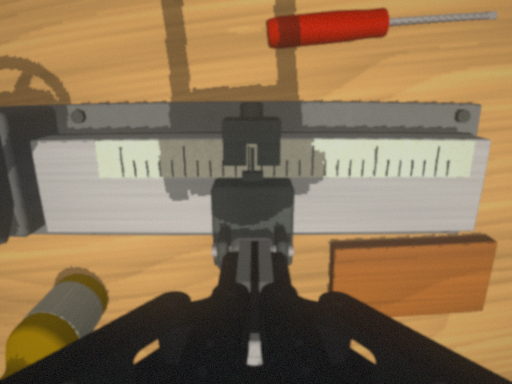

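The shut fingers are centred on the bar at column 253, on its robot side. Now I'll push it over along the arc.

carry_out --plan '[[[-1, 0, -0.3, -0.03, 0], [-1, 0.05, -0.6, -0.06, 0], [-1, 0.05, -0.84, -0.06, 0], [-1, 0.06, -1.08, -0.06, 0], [-1, 0.11, -1.33, -0.06, 0], [-1, 0.18, -1.56, -0.06, 0], [-1, 0.28, -1.78, -0.06, 0], [-1, 0.39, -2.0, -0.06, 0], [-1, 0.53, -2.2, -0.06, 0], [-1, 0.69, -2.38, -0.06, 0], [-1, 0.87, -2.55, -0.06, 0]]]'

```text
t: 17.55
ee_pos: [0.6474, 0.0355, 0.2267]
eef_rot: [-1.125, 1.261, 1.124]
contact_force: [-0.6, -0.2, 0.7]
gripper_width: 0.002
```

```bash
python3 - <<'E'
from h import *
s=get_state();e=toU(s["ee_pos"]);print(s["t"],e,s["contact_force"],s["gripper_width"])
p,d=read_camera("scene"); crop("pics/s8.png",p,(180,100,340,260),3.6)
E
```

```text
17.55 [0.0722606  0.05771302 0.22668566] [-0.59691522 -0.15530956  0.6832544 ] 0.0016643511621943308
```

View pics/s8.png

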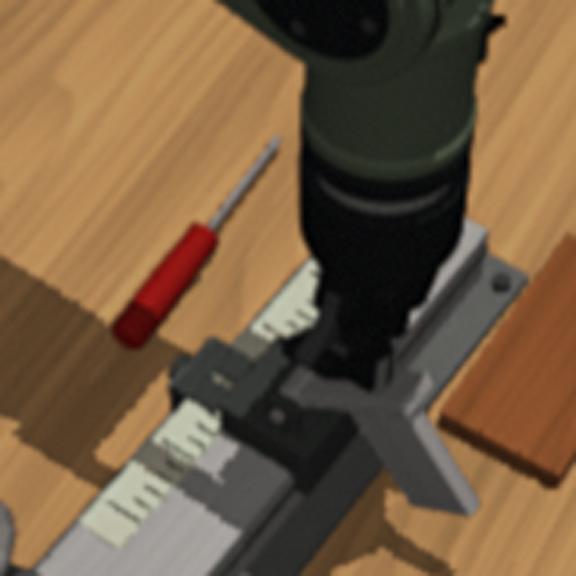

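The bar is about 55° over and following. I'll continue down to the end stop.

carry_out --plan '[[[-1, 0.2, -0.15, 0, 0], [-1, 0.41, -0.28, 0, 0], [-1, 0.63, -0.38, 0, 0], [-1, 0.86, -0.46, 0, 0], [-1, 1.1, -0.52, 0, 0], [-1, 1.25, -0.55, 0, 0], [-1, 1.34, -0.55, 0, 0], [-1, 1.4, -0.55, 0, 0], [-1, 1.4, -0.55, 0, 0]]]'

```text
t: 18.73
ee_pos: [0.6632, 0.0338, 0.1876]
eef_rot: [-1.124, 1.261, 1.124]
contact_force: [-6.7, 0.5, 12.3]
gripper_width: -0.002
```

```bash
python3 - <<'E'
from h import *
s=get_state();e=toU(s["ee_pos"]);print(s["t"],e,s["contact_force"],s["gripper_width"])
p,d=read_camera("scene"); crop("pics/s9.png",p,(180,100,340,260),3.6)
E
```

```text
18.725 [0.08809935 0.05779174 0.18755156] [-6.73755462  0.49080026 12.29601202] -0.002364381479857222
```

View pics/s9.png

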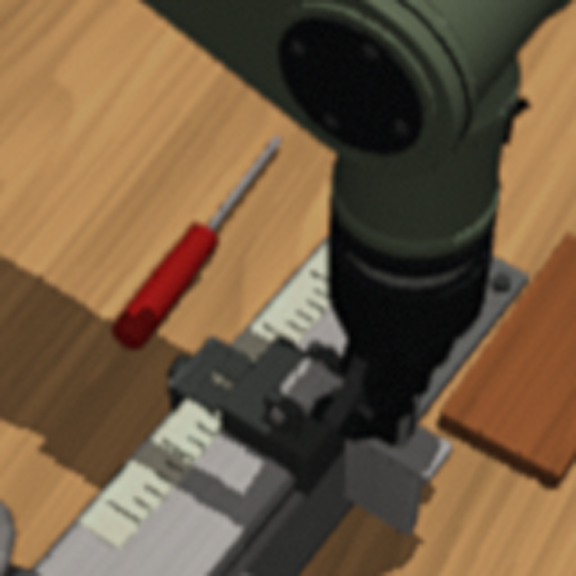

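Force is rising (12 N) with the fingertips at z = 0.1145, where a level bar's top (0.115) would be. I'll press a little more, then retreat upward.

carry_out --plan '[[[-1, 0.07, 0, 0, 0], [-1, 0.12, 0, 0, 0], [-1, 0.12, 0, 0, 0]]]'

```text
t: 19.15
ee_pos: [0.6632, 0.0338, 0.1873]
eef_rot: [-1.125, 1.261, 1.124]
contact_force: [-12.2, 1.3, 24.4]
gripper_width: 0.002
```

carry_out --plan '[[[-1, -0.5, 0, 0, 0], [-1, -1.5, 0, 0, 0], [-1, -3, 0, 0, 0], [-1, -4.5, 0, 0, 0], [-1, -5.5, 0.5, 0, 0], [-1, -5.5, 1.5, 0, 0], [-1, -5.5, 1.8, 0, 0], [-1, -5.5, 1.8, 0, 0], [-1, -5.5, 1.8, 0, 0]]]'

```text
t: 20.27
ee_pos: [0.61, 0.0397, 0.3455]
eef_rot: [-1.124, 1.262, 1.124]
contact_force: [0.8, -0.2, -0.0]
gripper_width: -0.001
```

```bash
python3 - <<'E'
from h import *
s=get_state();e=toU(s["ee_pos"]);print(s["t"],e,s["contact_force"],s["gripper_width"])
p,d=read_camera("wrist"); np.save("pics/w10p.npy",p); cv2.imwrite("pics/w10.png",p[:,:,::-1]); T=pose("wrist",s)
q=proj("wrist",toW([[-.03,.056,.065]]),T)[0]; x,y=q.astype(int); crop("pics/w10c.png",p,(x-60,max(y-40,0),x+60,y+40),6)
C=toU(cloud("wrist",d,T).reshape(-1,3))
for lo in np.arange(.04,.135,.01):
    k=C[(np.abs(C[:,1]-.058)<.012)&(C[:,0]>=lo)&(C[:,0]<lo+.01)&(C[:,2]>.06)&(C[:,2]<.2)]
    if len(k): print(lo.round(3),len(k),np.median(k[:,2]).round(4))
p,d=read_camera("side"); crop("pics/si10.png",p,(190,130,350,330),3)
p,d=read_camera("scene"); cv2.imwrite("pics/s10.png",p[:,:,::-1])
E
```

```text
20.275 [0.03464499 0.0575756  0.34546022] [ 0.76983537 -0.20165425 -0.01557687] -0.0005938598037356843
0.04 271 0.1147
0.05 270 0.1146
0.06 263 0.1146
0.07 263 0.1147
0.08 247 0.1146
0.09 248 0.1146
0.1 1 0.1134
```

View pics/w10.png

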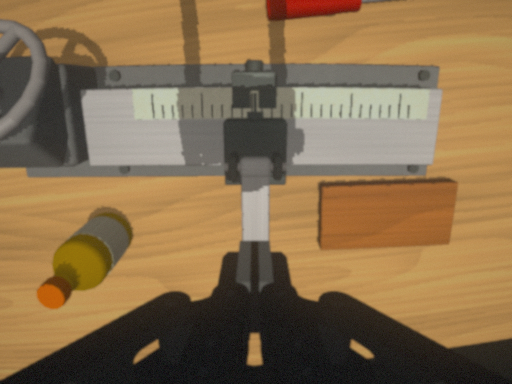

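View pics/w10c.png

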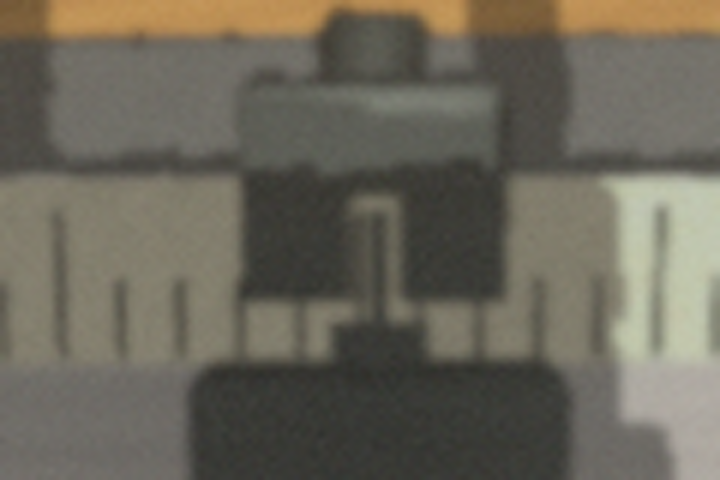

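View pics/s10.png

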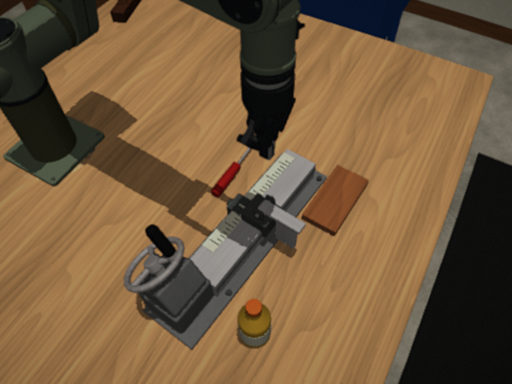

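The bar is level: its top is at 0.1146–0.1147 m along its whole length. The pointer is centred in the notch (crop 377 against 376), nothing else has moved, and the arm is clear. I'll hand the job in.

```bash
python3 - <<'E'
from cell import *
print(finish_job())
E
```

```text
the job is handed in; nothing more can be done
None
```

I cranked the carriage to the clip's notch, swung the flip stop fully down, backed the arm off and handed the job in at about 20.4 s.

- **Cranking:** I gripped the handle and made two full turns clockwise. The first overhead check disagreed with the target, with the pointer about 1 mm short. I gripped again and turned 18° more, with the stop still standing up.
- **Flip stop:** I pushed the bar over with the shut fingers until it met its end stop, pressing at about 27 N, then lifted clear.
- **Last checks:**
  - The pointer is within about 0.3 mm of the notch centre.
  - The bar is level, its top at 0.1146–0.1147 m along its length against 0.115 m from the given dimensions.
  - The clip is where it was, to within what I could measure. By eye, the board, glue bottle and screwdriver stand where they did at the start.
  - The contact force is about 0, and the gripper is roughly 0.16 m above the stop.

No check failed at the end.

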